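# Kit up fittings for two horse-head fiddles

### The arm

A 7-joint arm with a two-finger parallel gripper is mounted at the origin on the work surface. World frame = base frame: x ahead of the robot, y to its left, z up, the work surface at z = 0. Lengths are in mm, angles in rad, forces in N, time in s.
With the tool pointing down it reaches from about 425 to 950 mm from the base axis. Payload 4.7 kg.
Tool frame: the origin (TCP) lies at the very end of the fingers, on their centre line; the grasp point (between the pads) lies 19 mm behind it; z points along the fingers, y is the line along which they close (so a half turn about z gives the same grasp; the last joint's range is limited). The gripper opens to 87 mm and grips with 3 to 60 N. Pads are 19 mm wide; open, the fingers measure 117 mm over their backs; the gripper's body (75 mm by 190 mm) begins 51 mm behind the grasp point.
Start: joints at [1.139, 0.469, -0.049, 1.532, 0.024, 1.141, -0.082], TCP at [264.644, -620.977, 222.573] pointing down, gripper open.
Joint ranges: [-2.59, 2.59], [-0.33, 1.99], [-1.39, 1.29], [0.1, 2.45], [-1.04, 4.18], [0.21, 1.99], [-2.66, 2.66]. Speed limits (rad/s): [2.57, 2.57, 3.14, 3.14, 3.14, 3.14, 3.14].

### API

Orientations are given as a rotation vector (axis times angle).
In Python, from workcell import r, cams, order gives the robot as it stands. The module is installed in compiled form; this text tells all that it offers.
- The arm moves only by the shell command python3 -m inch 'ROWS' [OPENING] [FORCE]. ROWS is JSON, a list of rows, each a list of 6 numbers: the shift along the tool's x, y, z in mm, then the turn, a rotation vector about the tool's x, y, z in degrees. A call has 1 to 12 rows; each row is the pose to reach, as a shift and turn from the pose commanded when the call began, along the tool's axes at that moment; what a row does not reach only later rows make up. A row lasts 1/10 s, in which the tool goes at most 50 mm and 8.59 degrees, less where a joint would pass 70% of its speed; a pose out of reach is approached as far as the arm can. A call with a gripper value outside its range is refused whole. OPENING is the closure, from 0 (fully open) to 1 (shut), set as the call begins (- or left out, the last holds). The fingers move at their own pace and stop on an object; FORCE is the grip in N (left out, the last holds). Time passes only in rows, so rows that repeat a pose let the fingers close. It gives the time, the measured TCP pose, the force, the opening and the grip force at its end, in the units of the state.
- r.observe(): the state, without advancing time (a new reading comes with each control period).
- cams.get_image(name): name is "side" or "top"; returns (picture, depth): 420x560x3 uint8, red, green, blue; 420x560 float32, mm along the optical axis (not along the pixel's ray), 0 where there is no reading.
- cams.camera_model(name): a dict with "camera_matrix" (3x3 intrinsics, pixels), "R" (3x3) and "t" (3): a world point X has camera coordinates R X + t. Camera axes: x right, y down, z forward; pixel columns grow to the right and rows downward; lengths in mm; the calibration is good to about 2 mm. A picture is of the moment at which its call begins. camera_model takes no time and is no camera call.
- order.close_job(): hands the job in; it is judged then, once.
The state is a dict: "clock": time; "joint_pos": joint angles; "dq": joint speeds; "tau": joint torques, N m; "position": TCP position; "tcp_rot": TCP orientation; "wrist_force": force on the tool from outside, world axes, zero at the start; "ft_torque": the same for the moment, N m; "gripper_width": finger opening in mm; "gripper_force": force on a finger pad.
Only numpy, scipy, OpenCV 4.12 (cv2) and the standard library are available. Lean on these libraries where they do the work, as an engineer would, in place of code of your own. Each camera call takes 0.05 s, during which the arm holds its last target. There are 200 camera calls.

### The job

Make up two fittings kits on the fiddle maker's bench: in the three-compartment tray lay the long tailpiece in the left compartment, the wide bridge in the middle one and the short peg in the right one; in the two-compartment tray lay the long peg in the left compartment and the narrow bridge in the right one (left and right as seen from the robot). Each part lies flat on the tray floor in the middle of its compartment, lengthwise along it, and is let go. Leave the short tailpiece, the glue jar and the carved horse head where they are.

Things in the scene. Friction and masses are not known exactly. Their poses are not given: they have to be found in the camera images.
- long_peg_mid (a point): Tuning peg 124 mm long: a shaft 16 mm square with rounded edges and a thin brass band, and at its +x end a flat ear 28 mm long and up to 36 mm wide. The point is at mid-length, on the shaft, where it can be gripped across y. Dark wood, 16 mm thick, lying flat; loose. The point is at its centre, 8 mm above its underside; x runs along its length, z up.
- short_peg_mid (a point): Tuning peg 90 mm long: a shaft 16 mm square with rounded edges and a thin brass band, and at its +x end a flat ear 28 mm long and up to 36 mm wide. The point is at mid-length, on the shaft, where it can be gripped across y. Dark wood, 16 mm thick, lying flat; loose. The point is at its centre, 8 mm above its underside; x runs along its length, z up.
- wide_bridge_mid (a point): Fiddle bridge 92 mm long, the wider of the two bridges: a bar 22 mm across (y from -11 to +11 mm) with a foot 15 mm long at each end reaching out to y = -20 mm. It can be gripped across y at the middle, where it is 22 mm, between the feet (62 mm apart). Dark wood, 16 mm thick, lying flat; loose. The point is at its centre, 8 mm above its underside; x runs along its length, z up.
- narrow_bridge_mid (a point): Fiddle bridge 62 mm long, the narrower of the two bridges: a bar 22 mm across (y from -11 to +11 mm) with a foot 15 mm long at each end reaching out to y = -20 mm. It can be gripped across y at the middle, where it is 22 mm, between the feet (32 mm apart). Dark wood, 16 mm thick, lying flat; loose. The point is at its centre, 8 mm above its underside; x runs along its length, z up.
- long_tailpiece_mid (a point): Tailpiece 118 mm long: a straight bar 22 mm wide, with a broader end 38 mm wide over the last 28 mm at +x, showing two small black holes. It can be gripped across y at the middle, where it is 22 mm wide. Dark wood, 16 mm thick, lying flat; loose. The point is at its centre, 8 mm above its underside; x runs along its length, z up.
- short_tailpiece_mid (a point): Tailpiece 78 mm long: a straight bar 22 mm wide, with a broader end 38 mm wide over the last 19 mm at +x, showing two small black holes. It can be gripped across y at the middle, where it is 22 mm wide. Dark wood, 16 mm thick, lying flat; loose. The point is at its centre, 8 mm above its underside; x runs along its length, z up. It belongs to no kit and stays where it is.
- tray3: Plywood kit tray, three equal compartments side by side, 236 x 160 mm outside, fixed. Rims and dividers 14 mm high, 5 mm thick; floor 5 mm above the bench. Compartments 72 mm wide (y), 150 mm long (x). Origin: centre of underside; x along the compartments, away from the robot (within 0.15 rad), y to the left seen from the robot. Compartment centres: x = 0, y = +77 mm (left), 0 (middle) and -77 mm (right).
- tray2: Plywood kit tray, two equal compartments side by side, 159 x 160 mm outside, fixed. Rims and dividers 14 mm high, 5 mm thick; floor 5 mm above the bench. Compartments 72 mm wide (y), 150 mm long (x). Origin: centre of underside; x along the compartments, away from the robot (within 0.15 rad), y to the left seen from the robot. Compartment centres: x = 0, y = +38.5 mm (left) and -38.5 mm (right).
- glue_jar: Small closed glue jar, 40 mm in diameter and 42 mm tall, standing among the parts in the row nearest the robot; loose. Origin: centre of its underside, z up. Not to be disturbed.
- horse_head_mid (a point): Finished carving of a horse's head, pale wood, about 120 x 100 mm and 24 mm thick, lying flat beyond the trays; loose. The point is near its middle, 12 mm above its underside. Not to be disturbed.
There are look-alikes about, which are no part of the job. What is shaped like the part that bears wide_bridge_mid but blue is not meant.

How it is judged:
By the outcome, as a careful person would: the job done as asked, in the order asked, and still so for the second after the job is handed in, with the robot touching nothing.
It also fails if it takes over 144 s, if anything falls off the work surface, if the arm or the gripper's body presses on something with over 40 N, if the wrist force passes 120 N, or if a joint passes its speed limit or range.

## Working session

There is one attempt and no reset: what is moved stays moved. The work goes in short steps, Python scripts to look and compute and a shell command to move; the robot and the scene stay as the last step left them, time stands still between calls to the robot, and variables do not carry over. Pictures are saved under pics/ and viewed, at most 14 in all, crops included, and the job is handed in when it is done.

```bash
mkdir -p pics; python3 - <<'E'
from workcell import r,cams,order
import cv2,numpy as np
s=r.observe();print(s)
for n in("top","side"):
    im,d=cams.get_image(n);cv2.imwrite(f"pics/{n}0.png",im[:,:,::-1]);np.save(f"{n}0.npy",d)
    print(n,cams.camera_model(n))
E
```

```text
{'clock': 0.0, 'joint_pos': array([ 1.13909933,  0.46948983, -0.04860261,  1.53372256,  0.02413832,
        1.14097033, -0.08230047]), 'dq': array([ 0.00021132, -0.00031905,  0.0001444 ,  0.00012074,  0.00099518,
       -0.000611  , -0.00116915]), 'tau': array([-4.45649107e-05, -5.07981956e+01, -8.11664038e-02, -2.36155987e+01,
       -6.14765030e-02,  3.79952230e-02,  1.82027529e-04]), 'position': array([ 264.36026308, -620.41770206,  221.45471634]), 'tcp_rot': array([-3.07617705e+00, -6.28139570e-01,  7.88859291e-04]), 'wrist_force': array([0.14445382, 0.16254266, 0.13649219]), 'ft_torque': array([ 0.06618596, -0.0526083 , -0.00740471]), 'gripper_force': 0.0, 'gripper_width': 86.8240850601259}
top {'camera_matrix': array([[462.8624669 ,   0.        , 275.07063083],
       [  0.        , 462.8624669 , 210.94528844],
       [  0.        ,   0.        ,   1.        ]]), 'R': array([[ 0.0113958 , -0.99992738, -0.00392129],
       [-0.97775822, -0.01032165, -0.20948109],
       [ 0.2094254 ,  0.00622128, -0.97780484]]), 't': array([ -21.99059319,  619.3038085 , 1245.77357548])}
side {'camera_matrix': array([[434.35288344,   0.        , 276.75824087],
       [  0.        , 434.35288344, 206.8072462 ],
       [  0.        ,   0.        ,   1.        ]]), 'R': array([[-0.87111032, -0.49091675,  0.01294426],
       [-0.27610803,  0.46780352, -0.83959765],
       [ 0.40611717, -0.7349562 , -0.54305453]]), 't': array([542.61767226, 199.25233286, 913.52821261])}
```

View pics/top0.png

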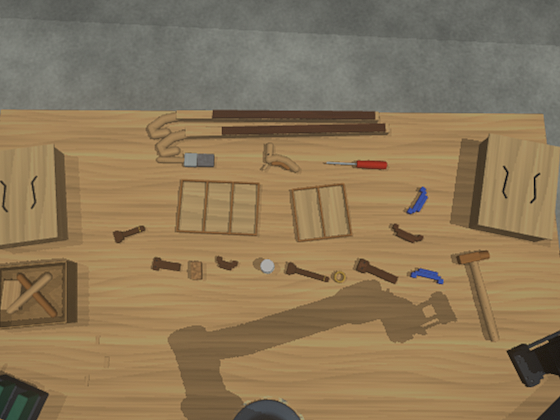

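View pics/side0.png

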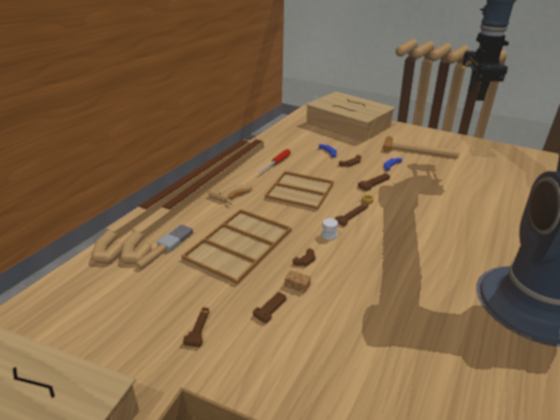

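The top view shows the dark parts with these look-alikes:
- **Pegs:** small peg at (129,234), and a long peg or similar at (307,271).
- **Tailpieces:** (167,265) and the larger (376,271).
- **Bridges:** small one at (227,263) and the wider dark one at (407,234). The blue bridges at (417,200) and (427,275) are decoys.
- **Other objects:** wood block (195,269), ring (339,276), jar (266,266), tray3 (217,207), tray2 (321,212) and horse head (281,160).

Next I'll measure them in a rectified crop.

```bash
cat > vis.py <<'E'
import cv2,numpy as np
from workcell import r,cams,order
X0,X1,Y0,Y1=400,800,-460,460   # rectified area; column=(Y1-y), row=(X1-x), 1 mm per pixel
def rect(im,z,name="top"):
    m=cams.camera_model(name); P=m["camera_matrix"]@np.c_[m["R"],m["t"]]
    H=P@np.array([[0,-1,X1],[-1,0,Y1],[0,0,z],[0,0,1.]])  # (col,row,1)->pixel
    return cv2.warpPerspective(im,H,(Y1-Y0,X1-X0),flags=cv2.INTER_CUBIC|cv2.WARP_INVERSE_MAP)
def world(c): c=np.asarray(c,float); return np.stack([X1-c[...,1],Y1-c[...,0]],-1)
def blobs(im,z=16,lo=(0,50,15),hi=(22,255,115),amin=600):
    w=rect(im,z); hsv=cv2.cvtColor(w,cv2.COLOR_RGB2HSV); m=cv2.inRange(hsv,lo,hi)
    n,l,st,_=cv2.connectedComponentsWithStats(m); out=[]
    for i in range(1,n):
        if st[i,4]<amin or st[i,4]>9000: continue
        v,u=np.nonzero(l==i); p=world(np.c_[u,v]); c=p.mean(0)
        a=cv2.PCACompute(p,None)[1][0]
        if a[0]<0:a=-a
        b=np.array([-a[1],a[0]]); s=(p-c)@a; t=(p-c)@b
        L=np.percentile(s,[.3,99.7]); T=np.percentile(t,[.5,99.5])
        mid=abs(s-L.mean())<10
        bar=np.percentile(t[mid],[1,99])
        ctr=c+a*L.mean()+b*bar.mean()
        out.append(dict(ctr=ctr.round(1),ang=round(float(np.degrees(np.arctan2(a[1],a[0]))),1),L=round(float(np.ptp(L)),1),W=round(float(np.ptp(T)),1),bar=round(float(np.ptp(bar)),1),skew=round(float(L.mean()),1),foot=round(float(T.mean()-bar.mean()),1),area=int(st[i,4])))
    return w,m,out
def state():
    s=r.observe(); R=cv2.Rodrigues(s["tcp_rot"])[0]
    return s,R
E
python3 - <<'E'
from vis import *
im=cv2.imread("pics/top0.png")[:,:,::-1].copy()
w,m,o=blobs(im)
for b in o: print(*[f"{k}={v}" for k,v in b.items()])
w=w[:,:,::-1].copy()
c,_=cv2.findContours(m,cv2.RETR_LIST,cv2.CHAIN_APPROX_NONE); cv2.drawContours(w,c,-1,(0,255,0),1)
hsv=cv2.cvtColor(rect(im,14),cv2.COLOR_RGB2HSV)
for (x,y) in ((480,170),(640,-140),(640,0)): print(hsv[800-x,460-y])
for y in range(230,70,-4): print(hsv[800-640,460-y].tolist(),end=" ")
cv2.imwrite("pics/rect0.png",cv2.resize(w,(782,340),interpolation=cv2.INTER_AREA))
E
```

```text
ctr=[770.3 -25.5] ang=69.3 L=104.4 W=18.9 bar=8.2 skew=-2.9 foot=-1.1 area=605
ctr=[ 646.9 -221. ] ang=18.5 L=158.9 W=65.5 bar=7.6 skew=-8.1 foot=18.1 area=1142
ctr=[ 560.2 -394.3] ang=66.4 L=93.8 W=33.7 bar=24.7 skew=-0.6 foot=-4.8 area=2219
ctr=[561.  409.8] ang=-70.3 L=91.7 W=36.0 bar=17.6 skew=7.7 foot=0.2 area=2031
ctr=[470.4 127.1] ang=74.7 L=64.2 W=30.0 bar=21.4 skew=0.2 foot=-4.2 area=1401
ctr=[ 455.4 -306.8] ang=67.1 L=119.7 W=37.5 bar=22.9 skew=-6.1 foot=-0.0 area=3264
ctr=[468.3 296.7] ang=82.1 L=81.7 W=35.6 bar=21.7 skew=-4.3 foot=-0.0 area=2124
ctr=[ 448.6 -108.6] ang=74.3 L=124.1 W=33.5 bar=16.2 skew=-9.4 foot=-0.1 area=2385
[ 18 116 170]
[ 19 105 133]
[ 17 119 171]
[19, 107, 171] [19, 106, 171] [19, 106, 171] [19, 107, 170] [19, 106, 171] [18, 106, 171] [19, 109, 171] [19, 107, 176] [19, 104, 152] [15, 144, 124] [16, 137, 128] [19, 102, 152] [18, 106, 166] [19, 107, 169] [19, 107, 167] [19, 105, 165] [19, 107, 165] [19, 107, 164] [19, 107, 164] [19, 106, 163] [18, 109, 164] [18, 108, 163] [19, 107, 162] [18, 105, 162] [19, 106, 161] [19, 107, 162] [19, 107, 164] [19, 102, 153] [15, 135, 121] [15, 149, 128] [19, 104, 149] [18, 104, 162] [18, 107, 159] [19, 107, 158] [19, 108, 158] [19, 107, 158] [19, 107, 158] [19, 109, 157] [19, 107, 158] [18, 107, 158]
```

View pics/rect0.png

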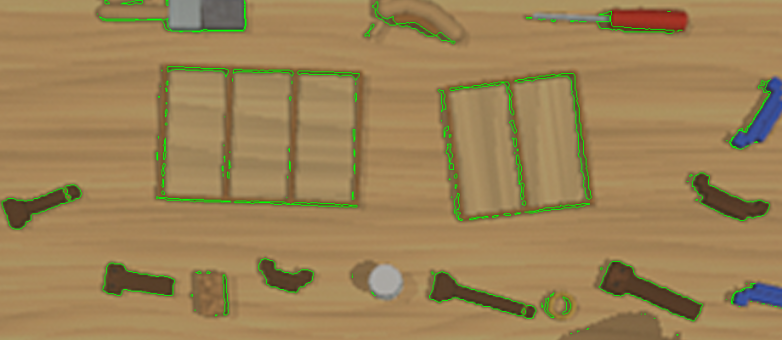

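The crop, drawn with 0.85 px per mm, shows one match for each description:
- **Long tailpiece:** (650,290), with its broad end to the left
- **Wide bridge:** (730,197), dark, with its feet facing away from the robot
- **Short peg:** (42,205)
- **Long peg:** (482,295)
- **Narrow bridge:** (286,277)
- **Short tailpiece, to be left alone:** (138,280)

The measured lengths agree with the text: 119.7, 93.8, 91.7, 124.1, 64.2 and 81.7 mm. Next are the trays and the first reach.

```bash
cat > plan.py <<'E'
import sys
from vis import *
def plan(x,y,z,h):
    """target TCP and heading (deg) of tool x, tool straight down -> shift and turn in tool axes"""
    s,R=state(); h=np.radians(h); c,n=np.cos(h),np.sin(h)
    T=np.array([[c,n,0],[n,-c,0],[0,0,-1.]])
    print("t",round(s["clock"],2),"pos",s["position"].round(1),"head",np.degrees(np.arctan2(R[1,0],R[0,0])).round(1),"w",round(s["gripper_width"],1),"F",round(s["gripper_force"],1),
    "\nshift",(R.T@(np.array([x,y,z])-s["position"])).round(1),"turn",np.degrees(cv2.Rodrigues(R.T@T)[0].ravel()).round(1))
if __name__=="__main__": plan(*map(float,sys.argv[1:]))
E
python3 - <<'E'
from vis import *
im=cv2.imread("pics/top0.png")[:,:,::-1].copy()
for z in(14,):
    w=rect(im,z); hsv=cv2.cvtColor(w,cv2.COLOR_RGB2HSV); m=cv2.inRange(hsv,(8,118,60),(17,255,142))
    for nm,(a,b) in dict(tray3=(290,25),tray2=(-50,-250)).items():
        q=np.zeros_like(m); q[60:260,460-a:460-b]=m[60:260,460-a:460-b]
        n,l,st,_=cv2.connectedComponentsWithStats(q)
        pts=np.vstack([np.argwhere(l==i)[:,::-1] for i in range(1,n) if st[i,4]>60]).astype(np.float32)
        box=cv2.boxPoints(cv2.minAreaRect(pts)); W=world(box); e=np.diff(np.vstack([W,W[:1]]),axis=0)
        print(nm,W.mean(0).round(1),np.linalg.norm(e,axis=1).round(1),np.degrees(np.arctan2(e[:,1],e[:,0])).round(1))
E
python3 plan.py 455.4 -306.8 60 67.1
```

```text
tray3 [640.5 154.6] [162.8 244.2 162.8 244.2] [ -1.9 -91.9 178.1  88.1]
tray2 [ 629.5 -149.2] [168.4 164.8 168.4 164.8] [ -83.3 -173.3   96.7    6.7]
t 0.1 pos [ 264.4 -620.5  221.6] head 23.1 w 87.1 F 0.0 
shift [ 298.7 -213.4  161.9] turn [ -0.1  -0.  -44. ]
```

```bash
python3 -m inch '[[150,-107,60,0,0,-22],[299,-213,100,0,0,-44],[299,-213,100,0,0,-44],[299,-213,100,0,0,-44],[299,-213,100,0,0,-44],[299,-213,100,0,0,-44],[299,-213,100,0,0,-44],[299,-213,100,0,0,-44],[299,-213,130,0,0,-44],[299,-213,162,0,0,-44],[299,-213,162,0,0,-44],[299,-213,162,0,0,-44]]' 0 30
python3 plan.py 455.4 -306.8 3 67.1
python3 - <<'E'
from vis import *
im=cv2.imread("pics/top0.png")[:,:,::-1].copy()
w=rect(im,14); hsv=cv2.cvtColor(w,cv2.COLOR_RGB2HSV); m=cv2.inRange(hsv,(8,118,60),(17,255,142))
p=world(np.argwhere(m)[:,::-1])
for nm,c,a,ds in(("tray3",(640.5,154.6),-1.9,(38.5,-38.5,115.5,-115.5)),("tray2",(629.5,-149.2),6.7,(0,77,-77))):
    a=np.radians(a);u=np.array([np.cos(a),np.sin(a)]);v=np.array([-u[1],u[0]]);q=p-c;s=q@u;t=q@v
    for d in ds:
        k=(abs(s)<65)&(abs(t-d)<10); f=np.polyfit(s[k],t[k],1); print(nm,d,"offset",(f[1]-d).round(1),"tilt",np.degrees(f[0]).round(2))
    for d in(77.5,-77.5):
        k=(abs(s-d)<10)&(abs(t)<65); print(nm,"end",d,(s[k].mean()-d).round(1))
E
```

```text
clock: 1.3
position: [456.0, -307.8, 60.5]
tcp_rot: [-2.618, -1.735, 0.001]
wrist_force: [0.6, -0.2, 0.5]
gripper_width: 87.4
gripper_force: 0.0
t 1.3 pos [ 456.  -307.8   60.5] head 67.1 w 87.4 F 0.0 
shift [ 0.7 -0.8 57.5] turn [-0.1 -0.  -0. ]
tray3 38.5 offset -0.7 tilt -0.27
tray3 -38.5 offset -0.5 tilt -0.14
tray3 115.5 offset -0.2 tilt -0.13
tray3 -115.5 offset -0.9 tilt -0.23
tray3 end 77.5 -0.5
tray3 end -77.5 1.3
tray2 0 offset -0.5 tilt 1.0
tray2 77 offset -0.3 tilt 0.77
tray2 -77 offset -0.4 tilt 0.87
tray2 end 77.5 -0.6
tray2 end -77.5 0.1
```

```bash
python3 -m inch '[[1,-1,25,0,0,0],[1,-1,45,0,0,0],[1,-1,57,0,0,0],[1,-1,57,0,0,0],[1,-1,57,0,0,0]]' && python3 -m inch '[[0,0,0,0,0,0],[0,0,0,0,0,0],[0,0,0,0,0,0],[0,0,0,0,0,0],[0,0,0,0,0,0],[0,0,0,0,0,0]]' 1 30 && python3 -m inch '[[0,0,-20,0,0,0],[0,0,-60,0,0,0],[0,0,-100,0,0,0],[0,0,-100,0,0,0]]'
python3 plan.py 643.5 231 103 -2.1
```

```text
clock: 1.8
position: [456.5, -307.1, 4.6]
tcp_rot: [2.617, 1.734, 0.001]
wrist_force: [0.2, -1.0, -0.7]
gripper_width: 87.1
gripper_force: 0.0
clock: 2.4
position: [455.7, -306.5, 3.6]
tcp_rot: [2.618, 1.736, 0.0]
wrist_force: [-0.7, -0.0, -0.9]
gripper_width: 46.9
gripper_force: 0.0
clock: 2.8
position: [459.2, -308.3, 108.8]
tcp_rot: [2.61, 1.73, 0.007]
wrist_force: [1.2, -0.6, 0.4]
gripper_width: 14.8
gripper_force: 0.0
t 2.8 pos [ 459.2 -308.3  108.8] head 67.1 w 14.8 F 0.0 
shift [568.5 -40.4   4.4] turn [ 0.6 -0.3 69.2]
```

The fingers need about a second to close, so the lift came too early, while they were still about 40 mm apart. The part can't have been touched. I'll reopen part way and repeat.

```bash
python3 -m inch '[[0,0,0,0,0,0],[0,0,0,0,0,0],[0,0,0,0,0,0],[0,0,0,0,0,0],[0,0,0,0,0,0],[0,0,0,0,0,0]]' 0.45 30; python3 plan.py 455.4 -306.8 3 67.1
```

```text
clock: 3.4
position: [455.6, -306.4, 103.1]
tcp_rot: [-2.618, -1.735, 0.0]
wrist_force: [0.3, 0.1, 0.6]
gripper_width: 46.7
gripper_force: 0.0
t 3.4 pos [ 455.6 -306.4  103.1] head 67.1 w 46.7 F 0.0 
shift [-5.000e-01  1.000e-01  1.001e+02] turn [-0. -0. -0.]
```

```bash
python3 -m inch '[[0,0,40,0,0,0],[0,0,80,0,0,0],[0,0,100,0,0,0],[0,0,100,0,0,0],[0,0,100,0,0,0]]' && python3 -m inch '[[0,0,0,0,0,0],[0,0,0,0,0,0],[0,0,0,0,0,0],[0,0,0,0,0,0],[0,0,0,0,0,0],[0,0,0,0,0,0],[0,0,0,0,0,0]]' 1 30 && python3 -m inch '[[0,0,-20,0,0,0],[0,0,-60,0,0,0],[0,0,-100,0,0,0],[0,0,-100,0,0,0],[0,0,-100,0,0,0]]'
python3 plan.py 643.5 231 103 -2.1
```

```text
clock: 3.9
position: [455.8, -306.4, 3.1]
tcp_rot: [-2.618, -1.736, 0.0]
wrist_force: [-0.2, 0.3, -0.3]
gripper_width: 48.0
gripper_force: 0.0
clock: 4.6
position: [455.9, -306.7, 3.8]
tcp_rot: [2.618, 1.735, 0.0]
wrist_force: [0.5, -0.6, 1.8]
gripper_width: 21.9
gripper_force: 30.0
clock: 5.1
position: [455.8, -306.8, 104.2]
tcp_rot: [2.617, 1.735, 0.001]
wrist_force: [0.5, -0.2, -1.3]
gripper_width: 21.6
gripper_force: 30.0
t 5.1 pos [ 455.8 -306.8  104.2] head 67.1 w 21.6 F 30.0 
shift [568.4 -36.7   0.8] turn [ 0.1 -0.  69.2]
```

```bash
python3 -m inch '[[25,-2,0,0,0,3],[70,-5,0,0,0,9],[120,-8,0,0,0,15],[170,-11,0,0,0,22],[220,-14,0,0,0,28],[270,-17,0,0,0,34],[320,-20,0,0,0,40],[370,-24,0,0,0,46],[420,-27,0,0,0,52],[470,-30,0,0,0,58],[515,-33,0,0,0,64],[545,-35,0,0,0,69.2]]' && python3 -m inch '[[24,0,0,0,0,0],[24,0,0,0,0,0],[24,0,0,0,0,0]]'
python3 plan.py 643.5 231 9 -2.1
```

```text
clock: 6.3
position: [634.5, 213.5, 101.0]
tcp_rot: [-3.141, 0.058, 0.005]
wrist_force: [0.1, 0.8, 0.3]
gripper_width: 21.8
gripper_force: 30.0
clock: 6.6
position: [658.5, 207.1, 101.0]
tcp_rot: [3.139, -0.059, -0.006]
wrist_force: [0.2, -0.5, -0.8]
gripper_width: 21.8
gripper_force: 30.0
t 6.6 pos [658.5 207.1 101. ] head -2.2 w 21.8 F 30.0 
shift [-15.5 -23.5  92. ] turn [ 0.1  0.2 -0.1]
```

```bash
python3 -m inch '[[-15,-23,30,0,0,0],[-15,-23,60,0,0,0],[-15,-23,80,0,0,0],[-15,-23,80,0,0,0],[-15,-23,80,0,0,0]]'; python3 plan.py 643.5 231 9 -2.1
```

```text
clock: 7.1
position: [645.0, 230.8, 23.2]
tcp_rot: [3.14, -0.06, -0.002]
wrist_force: [-0.2, -1.1, -0.3]
gripper_width: 21.7
gripper_force: 30.0
t 7.1 pos [645.  230.8  23.2] head -2.2 w 21.7 F 30.0 
shift [-1.5 -0.1 14.2] turn [ 0.   0.1 -0.1]
```

```bash
python3 -m inch '[[-1,0,8,0,0,0],[-1,0,14,0,0,0],[-1,0,14,0,0,0],[-1,0,14,0,0,0]]' && python3 -m inch '[[0,0,0,0,0,0],[0,0,0,0,0,0],[0,0,0,0,0,0],[0,0,0,0,0,0]]' 0.6 30 && python3 -m inch '[[0,0,-20,0,0,0],[0,0,-60,0,0,0],[0,0,-100,0,0,0],[0,0,-100,0,0,0]]'; python3 plan.py 560.2 -394.3 100 66.4
```

```text
clock: 7.5
position: [644.6, 231.7, 9.7]
tcp_rot: [3.141, -0.058, 0.0]
wrist_force: [0.5, 0.3, -0.9]
gripper_width: 21.9
gripper_force: 30.0
clock: 7.9
position: [644.7, 231.9, 9.7]
tcp_rot: [-3.141, 0.058, -0.001]
wrist_force: [-0.7, 0.7, 0.2]
gripper_width: 34.2
gripper_force: 0.0
clock: 8.3
position: [648.6, 233.6, 116.5]
tcp_rot: [-3.136, 0.058, -0.018]
wrist_force: [1.0, 0.6, -1.2]
gripper_width: 34.7
gripper_force: 0.0
t 8.3 pos [648.6 233.6 116.5] head -2.1 w 34.7 F 0.0 
shift [-65.2 630.8  12.4] turn [  0.1  -0.8 -68.5]
```

```bash
python3 -m inch '[[-3,25,0,0,0,-3],[-7,75,0,0,0,-9],[-12,125,0,0,0,-15],[-17,175,0,0,0,-22],[-22,225,0,0,0,-28],[-27,275,0,0,0,-34],[-32,325,0,0,0,-40],[-37,375,0,0,0,-46],[-42,425,0,0,0,-52],[-47,475,0,0,0,-58],[-52,525,0,0,0,-64],[-57,575,0,0,0,-68.5]]' 0.45 30 && python3 -m inch '[[0,0,0,0,0,0],[0,0,0,0,0,0],[0,0,0,0,0,0]]'; python3 plan.py 560.2 -394.3 3 66.4
python3 - <<'E'
from vis import *
im,_=cams.get_image("top")
w,m,o=blobs(im)
for b in o: print(*[f"{k}={v}" for k,v in b.items()])
cv2.imwrite("pics/r1.png",cv2.resize(w[:,:,::-1],(782,340),interpolation=cv2.INTER_AREA))
E
```

```text
clock: 9.5
position: [565.9, -340.1, 109.2]
tcp_rot: [-2.626, -1.724, -0.0]
wrist_force: [1.7, 0.4, 0.1]
gripper_width: 48.0
gripper_force: 0.0
clock: 9.8
position: [567.0, -336.3, 109.3]
tcp_rot: [-2.627, -1.721, -0.001]
wrist_force: [-0.3, 0.3, 0.2]
gripper_width: 48.1
gripper_force: 0.0
t 9.8 pos [ 567.  -336.3  109.3] head 66.5 w 48.1 F 0.0 
shift [-56.1  17.  106.2] turn [-0.  -0.1  0.1]
ctr=[ 592.  -372.9] ang=-16.5 L=322.4 W=110.3 bar=66.2 skew=-22.5 foot=-9.3 area=8816
ctr=[ 649.5 -225.8] ang=8.5 L=132.5 W=20.2 bar=13.2 skew=-2.4 foot=4.1 area=1092
ctr=[638.9 234.4] ang=-1.8 L=117.8 W=38.9 bar=25.0 skew=-5.6 foot=-0.3 area=3404
ctr=[638.3 -72.5] ang=6.8 L=119.2 W=13.4 bar=9.0 skew=-1.3 foot=-1.7 area=1097
ctr=[ 589.7 -155.8] ang=35.4 L=148.6 W=100.7 bar=16.2 skew=15.5 foot=-5.1 area=1902
ctr=[558.2 418.1] ang=-70.6 L=73.1 W=35.1 bar=17.1 skew=5.9 foot=0.1 area=1663
ctr=[469.5 124.8] ang=76.4 L=66.0 W=31.4 bar=23.0 skew=0.3 foot=-4.3 area=1512
ctr=[468.3 296.4] ang=82.0 L=80.3 W=34.4 bar=21.2 skew=-4.1 foot=0.3 area=2012
ctr=[ 450.4 -102. ] ang=74.3 L=108.9 W=33.1 bar=15.3 skew=-8.4 foot=0.0 area=2064
```

View pics/r1.png

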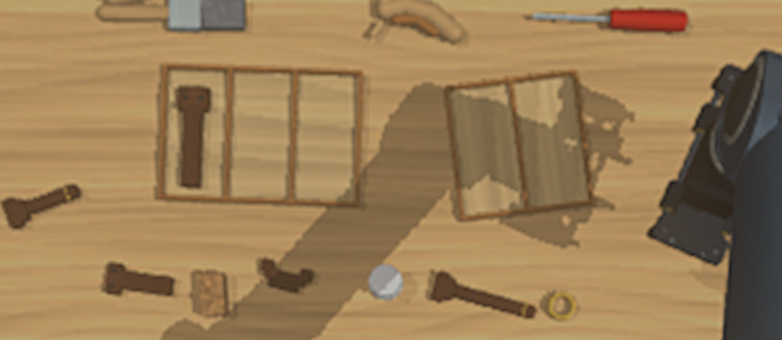

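The picture shows the long tailpiece flat in tray3's left compartment at (193,137), about 4 mm toward the near left of the middle. That pins down a camera-to-robot offset of about (+1.3, -3) mm. I'll apply it from here and nudge the tailpiece at the end.

```bash
python3 plan.py 562.8 -399.5 40 66.4
```

```text
t 9.85 pos [ 567.4 -335.7  109.4] head 66.5 w 48.0 F 0.0 
shift [-60.4  21.2  69.3] turn [-0.  -0.1  0.1]
```

```bash
python3 -m inch '[[-40,14,30,0,0,0],[-60,21,69,0,0,0],[-60,21,69,0,0,0],[-60,21,69,0,0,0]]' && python3 -m inch '[[0,0,20,0,0,0],[0,0,37,0,0,0],[0,0,37,0,0,0],[0,0,37,0,0,0]]' && python3 -m inch '[[0,0,0,0,0,0],[0,0,0,0,0,0],[0,0,0,0,0,0],[0,0,0,0,0,0],[0,0,0,0,0,0],[0,0,0,0,0,0],[0,0,0,0,0,0]]' 1 30 && python3 -m inch '[[0,0,-20,0,0,0],[0,0,-60,0,0,0],[0,0,-100,0,0,0],[0,0,-100,0,0,0],[0,0,-100,0,0,0]]'
python3 plan.py 642.7 151.4 103 -2.1
```

```text
clock: 10.25
position: [562.1, -399.4, 39.6]
tcp_rot: [-2.626, -1.72, -0.0]
wrist_force: [0.8, 1.0, 0.7]
gripper_width: 47.6
gripper_force: 0.0
clock: 10.65
position: [562.7, -400.4, 4.2]
tcp_rot: [2.628, 1.722, 0.001]
wrist_force: [0.4, -0.0, 0.9]
gripper_width: 48.0
gripper_force: 0.0
clock: 11.35
position: [562.0, -401.7, 3.9]
tcp_rot: [2.629, 1.719, 0.0]
wrist_force: [0.3, 0.7, 2.9]
gripper_width: 21.6
gripper_force: 30.0
clock: 11.85
position: [562.2, -401.7, 104.5]
tcp_rot: [2.628, 1.719, 0.001]
wrist_force: [-0.6, 0.1, -0.0]
gripper_width: 21.6
gripper_force: 30.0
t 11.85 pos [ 562.2 -401.7  104.5] head 66.4 w 21.6 F 30.0 
shift [ 539.  -147.9    1. ] turn [ 0.1 -0.  68.5]
```

```bash
python3 -m inch '[[25,-7,0,0,0,3],[70,-19,0,0,0,9],[118,-32,0,0,0,15],[166,-45,0,0,0,22],[214,-58,0,0,0,28],[262,-72,0,0,0,34],[310,-85,0,0,0,40],[358,-98,0,0,0,46],[406,-111,0,0,0,52],[454,-124,0,0,0,58],[502,-138,0,0,0,64],[539,-148,0,0,0,68.5]]' && python3 -m inch '[[0,0,0,0,0,0],[0,0,0,0,0,0],[0,0,0,0,0,0]]'
python3 plan.py 642.7 151.4 23 -2.1
```

```text
clock: 13.05
position: [640.6, 155.5, 101.4]
tcp_rot: [-3.141, 0.059, 0.006]
wrist_force: [0.4, 0.4, -0.8]
gripper_width: 21.6
gripper_force: 29.9
clock: 13.35
position: [641.5, 149.5, 102.1]
tcp_rot: [3.139, -0.061, -0.004]
wrist_force: [-0.2, 0.0, -1.1]
gripper_width: 21.7
gripper_force: 30.0
t 13.35 pos [641.5 149.5 102.1] head -2.2 w 21.7 F 30.0 
shift [ 1.3 -2.1 79.1] turn [ 0.1  0.1 -0.1]
```

```bash
python3 -m inch '[[1,-2,35,0,0,0],[1,-2,70,0,0,0],[1,-2,85,0,0,0],[1,-2,93,0,0,0],[1,-2,93,0,0,0],[1,-2,93,0,0,0]]' && python3 -m inch '[[0,0,0,0,0,0],[0,0,0,0,0,0],[0,0,0,0,0,0],[0,0,0,0,0,0]]' 0.6 30 && python3 -m inch '[[0,0,-20,0,0,0],[0,0,-60,0,0,0],[0,0,-100,0,0,0],[0,0,-100,0,0,0],[0,0,-100,0,0,0],[0,0,-100,0,0,0]]'; python3 - <<'E'
from vis import *
im=cv2.imread("pics/top0.png")[:,:,::-1].copy()
for b in blobs(im,8)[2]: print(*[f"{k}={v}" for k,v in b.items()])
E
python3 plan.py 563.5 409 100 110
```

```text
clock: 13.95
position: [644.4, 153.2, 11.6]
tcp_rot: [-3.141, 0.06, -0.003]
wrist_force: [-0.5, 0.0, 0.3]
gripper_width: 21.6
gripper_force: 30.0
clock: 14.35
position: [643.5, 153.7, 10.9]
tcp_rot: [-3.141, 0.058, -0.001]
wrist_force: [-0.6, 0.3, -1.0]
gripper_width: 34.1
gripper_force: 0.0
clock: 14.95
position: [642.3, 153.3, 109.4]
tcp_rot: [3.14, -0.058, -0.003]
wrist_force: [-0.2, -0.1, -0.7]
gripper_width: 35.0
gripper_force: 0.0
ctr=[772.6 -25.7] ang=69.5 L=105.1 W=18.5 bar=8.5 skew=-3.1 foot=-0.8 area=618
ctr=[ 648.7 -222. ] ang=18.6 L=159.6 W=65.8 bar=7.9 skew=-8.9 foot=17.7 area=1155
ctr=[ 561.5 -396.6] ang=66.5 L=94.4 W=33.7 bar=25.0 skew=-0.6 foot=-4.7 area=2239
ctr=[562.4 412.6] ang=-70.2 L=91.8 W=36.0 bar=18.0 skew=7.5 foot=0.1 area=2059
ctr=[471. 128.] ang=74.9 L=64.5 W=30.4 bar=21.8 skew=0.1 foot=-4.4 area=1417
ctr=[ 456.1 -308.5] ang=67.2 L=120.5 W=37.7 bar=23.2 skew=-6.2 foot=0.1 area=3311
ctr=[469.1 298.4] ang=82.0 L=82.3 W=35.8 bar=21.9 skew=-4.3 foot=0.2 area=2142
ctr=[ 449.2 -109.2] ang=74.3 L=124.6 W=33.8 bar=16.4 skew=-9.4 foot=-0.0 area=2414
t 14.95 pos [642.3 153.3 109.4] head -2.1 w 35.0 F 0.0 
shift [ -88.2 -252.6    9.3] turn [-1.000e-01  1.000e-01 -1.121e+02]
```

```bash
python3 -m inch '[[-10,-25,0,0,0,-8],[-20,-50,0,0,0,-17],[-30,-75,0,0,0,-25],[-40,-100,0,0,0,-34],[-50,-130,0,0,0,-42],[-60,-160,0,0,0,-51],[-70,-190,0,0,0,-59],[-80,-220,0,0,0,-68],[-88,-252,0,0,0,-76],[-88,-252,0,0,0,-85],[-88,-252,0,0,0,-93],[-88,-252,0,0,0,-102]]' 0.45 30 && python3 -m inch '[[0,0,0,0,0,-8],[0,0,0,0,0,-10],[0,0,0,0,0,-10],[0,0,0,0,0,-10]]'; python3 plan.py 563.7 409.6 40 109.8
python3 - <<'E'
from vis import *
im,_=cams.get_image("top")
for b in blobs(im,13)[2]: print(*[f"{k}={v}" for k,v in b.items()])
E
```

```text
clock: 16.15
position: [563.6, 408.4, 108.2]
tcp_rot: [-2.021, -2.404, 0.005]
wrist_force: [0.2, -1.1, -0.1]
gripper_width: 48.0
gripper_force: 0.0
clock: 16.55
position: [564.2, 408.2, 109.1]
tcp_rot: [-1.814, -2.564, 0.003]
wrist_force: [0.2, -0.1, -0.1]
gripper_width: 47.8
gripper_force: 0.0
t 16.55 pos [564.2 408.2 109.1] head 109.4 w 47.8 F 0.0 
shift [ 1.5  0.2 69.1] turn [-0.1  0.  -0.4]
ctr=[639.5 235.3] ang=-2.0 L=118.5 W=39.3 bar=25.1 skew=-5.6 foot=-0.5 area=3471
ctr=[645.  156.1] ang=-2.1 L=92.8 W=33.1 bar=24.2 skew=0.3 foot=-4.2 area=2115
ctr=[584.6 378. ] ang=52.6 L=236.4 W=29.1 bar=4.2 skew=-27.3 foot=-6.6 area=688
ctr=[470.9 128.4] ang=74.6 L=65.6 W=30.6 bar=21.6 skew=0.1 foot=-4.3 area=1478
ctr=[ 450.6 -102.3] ang=74.3 L=109.5 W=33.2 bar=15.4 skew=-8.4 foot=0.1 area=2087
```

```bash
python3 -m inch '[[1,0,40,0,0,0],[1,0,80,0,0,0],[1,0,106,0,0,0],[1,0,106,0,0,0],[1,0,106,0,0,0]]' && python3 -m inch '[[0,0,0,0,0,0],[0,0,0,0,0,0],[0,0,0,0,0,0],[0,0,0,0,0,0],[0,0,0,0,0,0],[0,0,0,0,0,0],[0,0,0,0,0,0]]' 1 30 && python3 -m inch '[[0,0,-20,0,0,0],[0,0,-60,0,0,0],[0,0,-100,0,0,0],[0,0,-100,0,0,0],[0,0,-100,0,0,0]]'
python3 plan.py 639.9 74.5 103 177.9
```

```text
clock: 17.1
position: [564.1, 409.7, 3.9]
tcp_rot: [-1.814, -2.565, 0.001]
wrist_force: [-0.2, 0.6, -0.2]
gripper_width: 48.0
gripper_force: 0.0
clock: 17.8
position: [564.5, 409.6, 4.7]
tcp_rot: [1.814, 2.565, 0.0]
wrist_force: [-0.1, -0.8, 0.6]
gripper_width: 15.5
gripper_force: 30.0
clock: 18.3
position: [565.0, 410.3, 107.1]
tcp_rot: [1.813, 2.564, 0.005]
wrist_force: [0.7, 0.8, -1.2]
gripper_width: 15.7
gripper_force: 30.0
t 18.3 pos [565.  410.3 107.1] head 109.5 w 15.7 F 30.0 
shift [-341.6  -41.4    3.7] turn [  0.2   0.1 -68.4]
```

```bash
python3 -m inch '[[-20,-2,0,0,0,-4],[-55,-6,0,0,0,-10],[-90,-10,0,0,0,-17],[-125,-15,0,0,0,-24],[-160,-19,0,0,0,-31],[-195,-23,0,0,0,-38],[-230,-27,0,0,0,-45],[-265,-32,0,0,0,-52],[-300,-36,0,0,0,-59],[-325,-39,0,0,0,-65],[-341,-41,0,0,0,-68.4],[-341,-41,0,0,0,-68.4]]' && python3 -m inch '[[0,0,0,0,0,0],[0,0,0,0,0,0],[0,0,0,0,0,0]]'
python3 plan.py 639.9 74.5 23 177.9
```

```text
clock: 19.5
position: [639.3, 70.2, 102.8]
tcp_rot: [-0.067, -3.138, 0.003]
wrist_force: [-0.2, -0.9, 0.8]
gripper_width: 15.7
gripper_force: 30.0
clock: 19.8
position: [638.8, 76.4, 104.7]
tcp_rot: [-0.055, -3.141, -0.001]
wrist_force: [-0.2, -0.4, -0.4]
gripper_width: 15.5
gripper_force: 30.0
t 19.8 pos [638.8  76.4 104.7] head 178.0 w 15.5 F 30.0 
shift [-1.1 -1.9 81.6] turn [ 0.  -0.   0.1]
```

```bash
python3 -m inch '[[-1,-2,35,0,0,0],[-1,-2,70,0,0,0],[-1,-2,85,0,0,0],[-1,-2,94,0,0,0],[-1,-2,94,0,0,0],[-1,-2,94,0,0,0]]' && python3 -m inch '[[0,0,0,0,0,0],[0,0,0,0,0,0],[0,0,0,0,0,0],[0,0,0,0,0,0]]' 0.65 30 && python3 -m inch '[[0,0,-20,0,0,0],[0,0,-60,0,0,0],[0,0,-100,0,0,0],[0,0,-100,0,0,0],[0,0,-100,0,0,0],[0,0,-100,0,0,0]]'; python3 plan.py 450.5 -112.2 109 74.3
```

```text
clock: 20.4
position: [641.2, 73.4, 11.7]
tcp_rot: [0.057, 3.139, 0.001]
wrist_force: [-0.2, 0.8, 0.6]
gripper_width: 15.5
gripper_force: 30.0
clock: 20.8
position: [640.5, 72.4, 10.8]
tcp_rot: [0.059, 3.141, -0.0]
wrist_force: [0.1, -0.3, -0.3]
gripper_width: 29.7
gripper_force: 0.0
clock: 21.4
position: [639.8, 72.0, 110.3]
tcp_rot: [-0.058, -3.14, 0.001]
wrist_force: [0.6, -1.5, -0.6]
gripper_width: 30.4
gripper_force: 0.0
t 21.4 pos [639.8  72.  110.3] head 177.9 w 30.4 F 0.0 
shift [ 182.3 -191.1    1.6] turn [-1.000e-01  0.000e+00  1.036e+02]
```

```bash
python3 -m inch '[[10,-10,0,0,0,8],[26,-27,0,0,0,17],[42,-44,0,0,0,25],[58,-61,0,0,0,34],[74,-78,0,0,0,42],[90,-95,0,0,0,51],[106,-112,0,0,0,59],[122,-129,0,0,0,68],[138,-146,0,0,0,76],[154,-163,0,0,0,85],[170,-180,0,0,0,93],[182,-191,0,0,0,101]]' 0.45 30 && python3 -m inch '[[0,0,0,0,0,3],[0,0,0,0,0,3],[0,0,0,0,0,3],[0,0,0,0,0,3]]'; python3 plan.py 450.5 -112.2 3 74.3
```

```text
clock: 22.6
position: [449.1, -112.9, 109.5]
tcp_rot: [-2.466, -1.943, 0.004]
wrist_force: [0.8, -0.3, -1.0]
gripper_width: 47.9
gripper_force: 0.0
clock: 23.0
position: [451.4, -111.2, 110.2]
tcp_rot: [-2.509, -1.889, 0.0]
wrist_force: [0.4, -0.2, 0.8]
gripper_width: 47.8
gripper_force: 0.0
t 23.0 pos [ 451.4 -111.2  110.2] head 74.0 w 47.8 F 0.0 
shift [ -1.2  -0.5 107.2] turn [-0.  -0.  -0.3]
```

```bash
python3 -m inch '[[-1,-1,40,0,0,0],[-1,-1,80,0,0,0],[-1,-1,107,0,0,0],[-1,-1,107,0,0,0],[-1,-1,107,0,0,0]]' && python3 -m inch '[[0,0,0,0,0,0],[0,0,0,0,0,0],[0,0,0,0,0,0],[0,0,0,0,0,0],[0,0,0,0,0,0],[0,0,0,0,0,0],[0,0,0,0,0,0]]' 1 30 && python3 -m inch '[[0,0,-20,0,0,0],[0,0,-60,0,0,0],[0,0,-100,0,0,0],[0,0,-100,0,0,0],[0,0,-100,0,0,0]]'
python3 plan.py 626.4 -114.9 103 7.5
```

```text
clock: 23.5
position: [450.3, -111.7, 2.9]
tcp_rot: [-2.509, -1.889, 0.0]
wrist_force: [-0.8, 0.5, -0.6]
gripper_width: 47.8
gripper_force: 0.0
clock: 24.2
position: [450.1, -112.4, 3.7]
tcp_rot: [2.511, 1.888, -0.0]
wrist_force: [0.7, -0.2, 3.2]
gripper_width: 15.5
gripper_force: 30.0
clock: 24.7
position: [450.4, -112.7, 104.2]
tcp_rot: [2.51, 1.886, 0.001]
wrist_force: [0.3, 0.2, 0.2]
gripper_width: 15.8
gripper_force: 30.0
t 24.7 pos [ 450.4 -112.7  104.2] head 73.9 w 15.8 F 30.0 
shift [ 46.8 169.7   1.5] turn [ 0.1 -0.  66.4]
```

```bash
python3 -m inch '[[3,12,0,0,0,5],[8,30,0,0,0,12],[13,48,0,0,0,19],[18,66,0,0,0,26],[23,84,0,0,0,33],[28,102,0,0,0,40],[33,120,0,0,0,47],[38,138,0,0,0,54],[43,155,0,0,0,61],[47,170,0,0,0,66.4],[47,170,0,0,0,66.4],[47,170,0,0,0,66.4]]' && python3 -m inch '[[0,0,0,0,0,0],[0,0,0,0,0,0]]'
python3 plan.py 626.4 -114.9 9 7.5
```

```text
clock: 25.9
position: [624.9, -114.1, 101.6]
tcp_rot: [-3.134, -0.209, 0.006]
wrist_force: [-0.3, -0.2, -0.9]
gripper_width: 15.5
gripper_force: 30.0
clock: 26.1
position: [625.4, -114.6, 103.2]
tcp_rot: [-3.135, -0.206, 0.002]
wrist_force: [0.4, 0.2, -0.3]
gripper_width: 15.8
gripper_force: 30.0
t 26.1 pos [ 625.4 -114.6  103.2] head 7.5 w 15.8 F 30.0 
shift [ 1.1  0.4 94.2] turn [-0.   0.1  0. ]
```

```bash
python3 -m inch '[[1,0,35,0,0,0],[1,0,70,0,0,0],[1,0,85,0,0,0],[1,0,94,0,0,0],[1,0,94,0,0,0],[1,0,94,0,0,0]]' && python3 -m inch '[[0,0,0,0,0,0],[0,0,0,0,0,0],[0,0,0,0,0,0],[0,0,0,0,0,0]]' 0.65 30 && python3 -m inch '[[0,0,-20,0,0,0],[0,0,-60,0,0,0],[0,0,-100,0,0,0],[0,0,-100,0,0,0],[0,0,-100,0,0,0],[0,0,-100,0,0,0]]'; python3 plan.py 472.3 125 109 74.9
```

```text
clock: 26.7
position: [628.4, -114.4, 10.7]
tcp_rot: [3.135, 0.205, 0.004]
wrist_force: [0.3, -0.6, -0.6]
gripper_width: 15.8
gripper_force: 30.0
clock: 27.1
position: [627.7, -114.3, 9.9]
tcp_rot: [3.135, 0.205, 0.001]
wrist_force: [-0.6, 0.4, 0.0]
gripper_width: 29.7
gripper_force: 0.0
clock: 27.7
position: [626.4, -114.3, 108.4]
tcp_rot: [-3.135, -0.205, 0.003]
wrist_force: [0.0, -0.3, 0.2]
gripper_width: 30.5
gripper_force: 0.0
t 27.7 pos [ 626.4 -114.3  108.4] head 7.5 w 30.5 F 0.0 
shift [-1.217e+02 -2.573e+02 -2.000e-01] turn [ -0.1   0.1 -67.4]
```

```bash
python3 -m inch '[[-10,-20,0,0,0,-6],[-24,-50,0,0,0,-14],[-38,-80,0,0,0,-21],[-52,-110,0,0,0,-28],[-66,-140,0,0,0,-36],[-80,-170,0,0,0,-44],[-94,-200,0,0,0,-52],[-108,-230,0,0,0,-60],[-122,-257,0,0,0,-67.4],[-122,-257,0,0,0,-67.4],[-122,-257,0,0,0,-67.4],[-122,-257,0,0,0,-67.4]]' 0.45 30 && python3 -m inch '[[0,0,0,0,0,0],[0,0,0,0,0,0]]'; python3 plan.py 472.3 125 3 74.9
```

```text
clock: 28.9
position: [473.3, 123.4, 108.8]
tcp_rot: [-2.497, -1.906, 0.002]
wrist_force: [0.1, -0.5, 0.1]
gripper_width: 48.2
gripper_force: 0.0
clock: 29.1
position: [473.5, 123.8, 109.3]
tcp_rot: [2.496, 1.907, -0.0]
wrist_force: [-0.1, -0.0, -0.7]
gripper_width: 47.7
gripper_force: 0.0
t 29.1 pos [473.5 123.8 109.3] head 74.8 w 47.7 F 0.0 
shift [  0.9  -1.5 106.3] turn [-0.   0.  -0.1]
```

```bash
python3 -m inch '[[1,-1,40,0,0,0],[1,-1,80,0,0,0],[1,-1,106,0,0,0],[1,-1,106,0,0,0],[1,-1,106,0,0,0]]' && python3 -m inch '[[0,0,0,0,0,0],[0,0,0,0,0,0],[0,0,0,0,0,0],[0,0,0,0,0,0],[0,0,0,0,0,0],[0,0,0,0,0,0],[0,0,0,0,0,0]]' 1 30 && python3 -m inch '[[0,0,-20,0,0,0],[0,0,-60,0,0,0],[0,0,-100,0,0,0],[0,0,-100,0,0,0],[0,0,-100,0,0,0]]'
python3 plan.py 636.4 -191.3 103 7.5
```

```text
clock: 29.6
position: [472.6, 125.7, 3.1]
tcp_rot: [-2.495, -1.909, 0.001]
wrist_force: [-0.2, 0.5, -0.3]
gripper_width: 47.7
gripper_force: 0.0
clock: 30.3
position: [472.5, 125.8, 3.8]
tcp_rot: [2.494, 1.909, 0.0]
wrist_force: [-0.4, -0.3, 3.5]
gripper_width: 21.6
gripper_force: 30.0
clock: 30.8
position: [472.7, 125.8, 104.1]
tcp_rot: [2.494, 1.909, 0.002]
wrist_force: [-0.0, 0.5, -1.1]
gripper_width: 21.8
gripper_force: 30.0
t 30.8 pos [472.7 125.8 104.1] head 74.9 w 21.8 F 30.0 
shift [-263.3  240.8    1.4] turn [ 0.1 -0.1 67.4]
```

```bash
python3 -m inch '[[-14,13,0,0,0,4],[-40,37,0,0,0,11],[-66,61,0,0,0,18],[-92,85,0,0,0,25],[-118,109,0,0,0,32],[-144,133,0,0,0,39],[-170,157,0,0,0,45],[-196,181,0,0,0,52],[-222,205,0,0,0,58],[-246,226,0,0,0,63],[-263,241,0,0,0,67.4],[-263,241,0,0,0,67.4]]' && python3 -m inch '[[0,0,0,0,0,0],[0,0,0,0,0,0],[0,0,0,0,0,0]]'
python3 plan.py 636.4 -191.3 9 7.5
```

```text
clock: 32.0
position: [635.6, -197.2, 101.0]
tcp_rot: [3.133, 0.19, -0.005]
wrist_force: [0.4, 0.1, -0.8]
gripper_width: 21.9
gripper_force: 30.0
clock: 32.3
position: [635.9, -189.5, 103.1]
tcp_rot: [-3.134, -0.208, 0.001]
wrist_force: [0.1, -0.2, 0.1]
gripper_width: 21.8
gripper_force: 30.0
t 32.3 pos [ 635.9 -189.5  103.1] head 7.6 w 21.8 F 30.0 
shift [ 0.3  1.9 94.1] turn [-0.   0.1  0.1]
```

```bash
python3 -m inch '[[0,1,35,0,0,0],[0,1,70,0,0,0],[0,1,85,0,0,0],[0,1,94,0,0,0],[0,1,94,0,0,0],[0,1,94,0,0,0]]' && python3 -m inch '[[0,0,0,0,0,0],[0,0,0,0,0,0],[0,0,0,0,0,0],[0,0,0,0,0,0]]' 0.6 30 && python3 -m inch '[[0,0,-20,0,0,0],[0,0,-60,0,0,0],[0,0,-100,0,0,0],[-30,40,-100,0,0,0],[-60,80,-100,0,0,0],[-60,120,-100,0,0,0],[-60,160,-100,0,0,0],[-60,160,-100,0,0,0]]'
python3 - <<'E'
from vis import *
im,_=cams.get_image("top")
w,_,o=blobs(im,13)
for b in o:
    if b["ctr"][0]>600 and 1000<b["area"]<4000 and -250<b["ctr"][1]<280: print(*[f"{k}={v}" for k,v in b.items()])
cv2.imwrite("pics/r2.png",cv2.resize(w[60:260,160:720,::-1],(784,280),interpolation=cv2.INTER_CUBIC))
E
```

```text
clock: 32.9
position: [637.6, -191.8, 10.7]
tcp_rot: [3.134, 0.205, 0.004]
wrist_force: [-0.2, -0.2, 0.1]
gripper_width: 22.0
gripper_force: 30.0
clock: 33.3
position: [636.7, -192.0, 9.9]
tcp_rot: [3.135, 0.205, 0.001]
wrist_force: [0.4, -0.8, -0.0]
gripper_width: 33.9
gripper_force: 0.0
clock: 34.1
position: [595.8, -367.0, 109.6]
tcp_rot: [3.13, 0.189, -0.0]
wrist_force: [-1.0, -0.4, 0.1]
gripper_width: 34.7
gripper_force: 0.0
ctr=[ 642.9 -226.9] ang=9.4 L=147.7 W=19.2 bar=12.9 skew=-0.9 foot=3.6 area=1041
ctr=[ 649.2 -110.4] ang=-11.7 L=138.1 W=114.7 bar=93.0 skew=-9.7 foot=-2.0 area=2562
ctr=[639.4 235.3] ang=-1.9 L=118.2 W=39.0 bar=24.9 skew=-5.7 foot=-0.4 area=3408
ctr=[ 629.3 -112.8] ang=6.3 L=125.4 W=37.4 bar=20.4 skew=-10.2 foot=1.3 area=2856
ctr=[645.  156.1] ang=-2.1 L=92.8 W=33.1 bar=24.1 skew=0.2 foot=-4.2 area=2098
ctr=[639.5  76.8] ang=-2.8 L=89.6 W=39.1 bar=18.9 skew=8.0 foot=0.6 area=2002
ctr=[ 635.2 -190.8] ang=7.8 L=67.0 W=35.9 bar=26.3 skew=0.2 foot=-4.9 area=1804
```

View pics/r2.png

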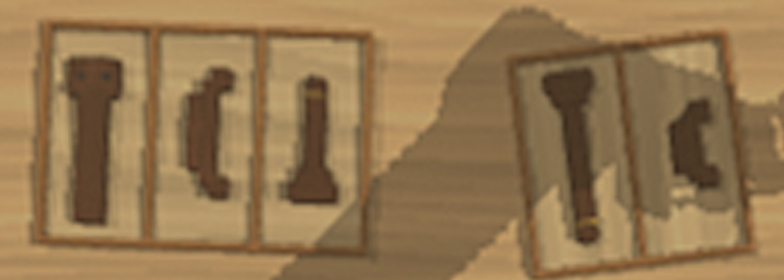

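All five parts lie flat in the right compartments, seen in the picture at (93,140), (208,133), (315,140), (570,155) and (693,140). The long tailpiece is the worst centred, about 5 mm low and 4 mm left, so I'll regrip it and shift it.

```bash
python3 plan.py 644.7 231.9 110 -2.1
```

```text
t 34.15 pos [ 596.5 -362.6  109.3] head 7.1 w 34.9 F 0.0 
shift [ 121.6 -583.9   -1.9] turn [0.1 0.  9.2]
```

```bash
python3 -m inch '[[5,-25,0,0,0,0],[15,-75,0,0,0,2],[26,-125,0,0,0,3],[36,-175,0,0,0,4],[47,-225,0,0,0,5],[57,-275,0,0,0,6],[68,-325,0,0,0,7],[78,-375,0,0,0,8],[89,-425,0,0,0,9],[99,-475,0,0,0,9.2],[109,-523,0,0,0,9.2],[117,-560,0,0,0,9.2]]' 0.65 30 && python3 -m inch '[[4,-20,0,0,0,0],[4,-20,0,0,0,0],[4,-20,0,0,0,0],[4,-20,0,0,0,0]]'; python3 plan.py 644.7 231.9 50 -2.1
```

```text
clock: 35.35
position: [639.4, 216.6, 109.8]
tcp_rot: [-3.14, 0.042, 0.001]
wrist_force: [0.5, 0.1, 0.1]
gripper_width: 30.5
gripper_force: 0.0
clock: 35.75
position: [645.7, 229.4, 109.3]
tcp_rot: [3.139, -0.052, -0.001]
wrist_force: [0.3, -0.1, -0.2]
gripper_width: 30.4
gripper_force: 0.0
t 35.75 pos [645.7 229.4 109.3] head -1.9 w 30.4 F 0.0 
shift [-1.  -2.6 59.3] turn [0.1 0.  0.2]
```

```bash
python3 -m inch '[[-1,-2.5,30,0,0,0],[-1,-2.5,60,0,0,0],[-1,-2.5,60,0,0,0],[-1,-2.5,60,0,0,0],[-1,-2.5,60,0,0,0]]'; python3 plan.py 644.7 231.9 11 -2.1
```

```text
clock: 36.25
position: [646.1, 234.0, 51.4]
tcp_rot: [-3.14, 0.05, -0.005]
wrist_force: [0.1, 1.2, 1.3]
gripper_width: 30.3
gripper_force: 0.0
t 36.25 pos [646.1 234.   51.4] head -1.8 w 30.3 F 0.0 
shift [-1.5  2.2 40.4] turn [-0.1 -0.2  0.3]
```

```bash
python3 -m inch '[[-1,2,15,0,0,0],[-1,2,26,0,0,0],[-1,2,33,0,0,0],[-1,2,40,0,0,0],[-1,2,40,0,0,0]]' && python3 -m inch '[[0,0,0,0,0,0],[0,0,0,0,0,0],[0,0,0,0,0,0],[0,0,0,0,0,0],[0,0,0,0,0,0]]' 1 30 && python3 -m inch '[[0,0,-3,0,0,0],[2,2,-3,0,0,0],[5,4,-3,0,0,0],[5,4,-3,0,0,0],[5,4,-2,0,0,0],[5,4,-1,0,0,0],[5,4,-1,0,0,0],[5,4,-1,0,0,0]]'; python3 plan.py 649.5 228 11 -2.1
```

```text
clock: 36.75
position: [642.7, 232.3, 8.0]
tcp_rot: [3.14, -0.047, -0.004]
wrist_force: [-0.4, -0.0, 1.1]
gripper_width: 30.4
gripper_force: 0.0
clock: 37.25
position: [643.9, 232.6, 9.9]
tcp_rot: [-3.141, 0.047, -0.001]
wrist_force: [-0.9, 0.2, 1.5]
gripper_width: 21.7
gripper_force: 30.0
clock: 38.05
position: [648.3, 228.5, 10.4]
tcp_rot: [3.141, -0.047, -0.0]
wrist_force: [-0.3, -0.2, 0.0]
gripper_width: 21.6
gripper_force: 30.0
t 38.05 pos [648.3 228.5  10.4] head -1.7 w 21.6 F 30.0 
shift [ 1.2  0.5 -0.6] turn [0.  0.  0.4]
```

```bash
python3 -m inch '[[0,0,0,0,0,0],[0,0,0,0,0,0],[0,0,0,0,0,0]]' 0.63 30 && python3 -m inch '[[0,0,-20,0,0,0],[0,0,-60,0,0,0],[0,0,-120,0,0,0],[0,0,-140,0,0,0],[0,40,-140,0,0,0],[-10,90,-140,0,0,0],[-20,140,-140,0,0,0],[-30,190,-140,0,0,0],[-40,240,-140,0,0,0],[-50,290,-140,0,0,0],[-60,340,-140,0,0,0],[-70,390,-140,0,0,0]]' && python3 -m inch '[[-10,50,0,0,0,0],[-20,100,0,0,0,0],[-30,150,0,0,0,0],[-40,200,0,0,0,0],[-40,200,0,0,0,0],[-40,200,0,0,0,0]]'
python3 - <<'E'
from vis import *
im,_=cams.get_image("top")
w,_,o=blobs(im,13)
for b in o:
    if 1000<b["area"]<4000 and -250<b["ctr"][1]<310: print(*[f"{k}={v}" for k,v in b.items()])
cv2.imwrite("pics/r3.png",cv2.resize(w[:,:,::-1],(782,340),interpolation=cv2.INTER_AREA))
im,_=cams.get_image("side");cv2.imwrite("pics/s3.png",im[:,:,::-1])
E
```

```text
clock: 38.35
position: [648.6, 228.5, 10.7]
tcp_rot: [-3.141, 0.047, -0.001]
wrist_force: [0.4, -0.8, -0.2]
gripper_width: 30.9
gripper_force: 0.0
clock: 39.55
position: [567.7, -154.4, 151.0]
tcp_rot: [3.141, -0.047, 0.001]
wrist_force: [0.7, -0.5, -0.8]
gripper_width: 32.1
gripper_force: 0.0
clock: 40.15
position: [521.2, -353.3, 150.5]
tcp_rot: [3.141, -0.054, -0.0]
wrist_force: [0.3, 0.9, -0.1]
gripper_width: 32.3
gripper_force: 0.0
ctr=[ 597.6 -198.4] ang=-35.6 L=204.1 W=118.2 bar=115.0 skew=15.7 foot=3.2 area=2563
ctr=[644.  231.5] ang=-1.8 L=117.9 W=38.9 bar=24.6 skew=-5.4 foot=0.2 area=3411
ctr=[645.  156.1] ang=-2.1 L=92.8 W=33.1 bar=24.1 skew=0.3 foot=-4.2 area=2108
ctr=[ 626.8 -113. ] ang=8.6 L=126.8 W=35.0 bar=20.4 skew=-5.6 foot=0.5 area=2851
ctr=[639.5  76.8] ang=-2.8 L=89.6 W=39.5 bar=19.0 skew=7.9 foot=0.4 area=2020
ctr=[ 635.6 -189. ] ang=7.0 L=61.8 W=32.0 bar=23.1 skew=0.3 foot=-4.5 area=1467
ctr=[604.7 -77.6] ang=7.4 L=125.4 W=10.5 bar=10.8 skew=1.6 foot=0.3 area=1092
ctr=[468.6 297.1] ang=82.0 L=80.6 W=35.0 bar=21.0 skew=-4.3 foot=0.1 area=2028
```

View pics/r3.png

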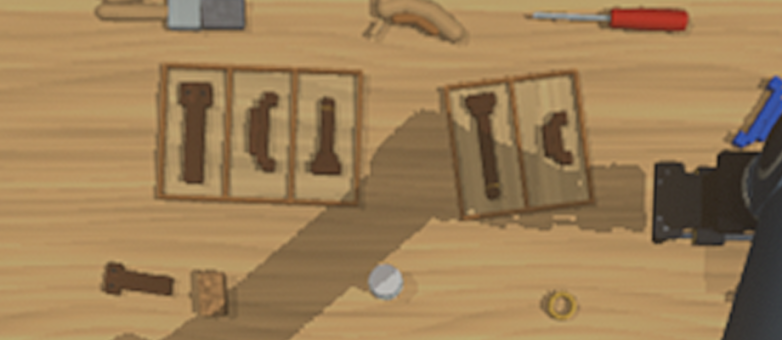

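View pics/s3.png

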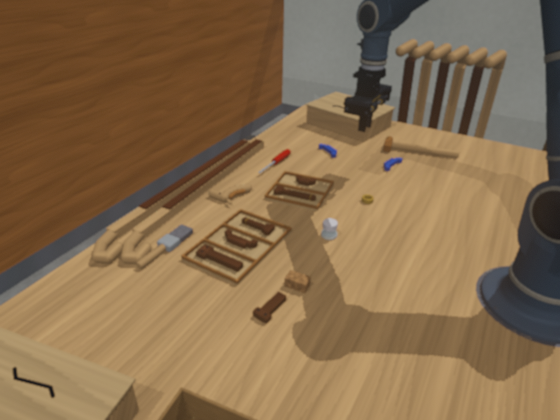

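Both views show all five parts flat and centred: the top view at (195,132), (263,132), (326,135), (484,145) and (557,138), and the side view agrees. The short tailpiece, jar and horse head haven't moved, and the gripper is clear of everything.

```bash
python3 -c "
from workcell import order
print(order.close_job())"
```

```text
the job is handed in; nothing more can be done
None
```

I made up both kits and handed the job in at about 40 s: all five parts lie flat within about 4 mm of their compartment centres, and the short tailpiece, glue jar and horse head were left where they were.

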